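# Set the finished cups on their drying stands

### The arm

A 6-joint arm with a two-finger parallel gripper is mounted at the origin on the work surface. World frame = base frame: x ahead of the robot, y to its left, z up, the work surface at z = 0. Lengths are in m, angles in degrees, forces in N, time in s.
With the tool pointing down it reaches from about 0.375 to 0.9 m from the base axis. Payload 3.1 kg.
Tool frame: the origin (TCP) lies on the centre line of the jaws, within the pads' length; the fingertips stand 17 mm ahead of it and the grasp point (between the pads) lies 2 mm behind it; y points along the fingers, x is the direction in which the jaws open and shut, and the axes are right-handed (so a half turn about y gives the same grasp; the last joint's range is limited). The gripper opens to 87 mm and grips with 3 to 60 N. Pads are 19 mm wide; open, the fingers measure 117 mm over their backs; the gripper's body (75 mm by 190 mm) begins 51 mm behind the grasp point.
Start: joints at [62.424, 30.224, 82.088, -0, 67.689, -10.227], TCP at [0.186, 0.597, 0.24] pointing down, gripper open.
Joint ranges: [-176.69, 176.69], [-43.24, 126.21], [12.49, 139.97], [-82, 262], [0, 151.66], [-163.58, 163.58]. Speed limits (degrees/s): [159.86, 159.86, 180, 180, 180, 180].

### API

Orientations are given as a 3x3 rotation matrix whose columns are the frame's x, y, z axes.
In Python, from rig import read_state, capture, camera_info, hand_in, trace, tip_of gives the robot as it stands.
- The arm moves only by the tool jog_arm, never from a script. Its argument "steps" is a list of rows, each an object with "fingers": the opening in per cent of the stroke, from 0 (shut) to 100 (fully open); "delta_pos": the shift along the world's x, y, z in mm, a list of three; "turn": the turn about the world's z in degrees. A call has 1 to 20 rows; each row is the pose to reach, as a shift and turn from the pose commanded when the call began; what a row does not reach only later rows make up. A row lasts 1/12 s, in which the tool goes at most 41.7 mm and 7.16 degrees, less where a joint would pass 70% of its speed; a pose out of reach is approached as far as the arm can. A call with a gripper value outside its range is refused whole. The fingers move at their own pace and stop on an object; the grip force is fixed at half the most. Time passes only in rows, so rows that repeat a pose let the fingers close. It gives the time, the measured TCP pose, the force and the opening at its end, in the units of the state.
- read_state(): the state, without advancing time (a new reading comes with each control period).
- capture(name): name is "scene" or "top" or "wrist"; returns the picture (384x512x3 uint8, red, green, blue); there is no depth.
- camera_info(name): a dict with "fov_y" (degrees; the focal length in pixels is half the picture's height over the tangent of half this angle, whatever the lens; pixels are square), "cx", "cy" (the principal point, pixels), "k1" (the pictures are not rectified: a ray, as slopes to the right and down, at radius r is drawn at 1 + k1 r^2 times it, then the intrinsics apply), "view" (4x4, takes a point from world to camera coordinates); the wrist camera has in their place "tool_from_camera" (4x4, takes a point from camera to tool coordinates, whose origin is the TCP and whose axes are the tool frame's). Camera axes: x right, y down, z forward; pixel columns grow to the right and rows downward; lengths in m; the calibration is good to about 2 mm. A picture is of the moment at which its call begins: read the wrist's pose just before it. camera_info takes no time and is no camera call.
- hand_in(): hands the job in, once; it reports no verdict.
Trained networks look in the newest picture that a camera, given by its name, has taken for a name from the list of things; names that differ only in an ending like _2 or _b are one class to them, and where a whole thing is asked for, a point or a joint stands for the part that bears it (a point fixed in the world has none). Each returns a list of dicts, best first, with "confidence" (0 to 1); they miss things now and then, are a little off and sometimes report something else, mostly with a low value. They report only what shows in the picture. A call takes as long as a camera call. They do not tell look-alikes from the thing itself.
- trace(target, camera): "mask" (384x512 bool, what is visible of it).
- tip_of(target, camera): "position" ([x, y, z] in m, in world coordinates, good to about 4 mm: a listed point, or the origin of a listed thing).
The state is a dict: "time_s": time; "joint_positions": joint angles; "qvel": joint speeds; "tau": joint torques, N m; "position": TCP position; "tcp_rot": TCP orientation; "force": force on the tool from outside, world axes, zero at the start; "moment": the same for the moment, N m; "opening": opening from 0.0 (shut) to 1.0 (fully open).
Only numpy, scipy, OpenCV 4.12 (cv2) and the standard library are available. Lean on these libraries where they do the work, as an engineer would, in place of code of your own. Each camera call takes 0.05 s, during which the arm holds its last target.

### The job

On this woodturner's bench, pick out the three finished hollow cups and stand each one upright in the middle of the drying stand whose top disc is of its own wood: pale maple, red cherry, dark walnut. Set the cups down without dropping them or tipping them over, and leave the three solid uncut blanks of the same woods where they are.

Things in the scene. Friction and masses are not known exactly. Their poses are not given: they have to be found in the camera images.
- cup_maple: finished drinking cup of pale yellowish maple, hollow and open at the top: 56 mm outside diameter, straight-sided from 13 mm up to the rim at 55 mm, tapering below that to a foot of 42 mm diameter; walls about 5 mm; about 60 g; stands upright on the bench, loose. Origin: centre of the foot's underside; z up along its axis
- cup_cherry: finished drinking cup of red-brown cherry, hollow and open at the top: 56 mm outside diameter, straight-sided from 13 mm up to the rim at 55 mm, tapering below that to a foot of 42 mm diameter; walls about 5 mm; about 60 g; stands upright on the bench, loose. Origin: centre of the foot's underside; z up along its axis
- cup_walnut: finished drinking cup of very dark brown walnut, hollow and open at the top: 56 mm outside diameter, straight-sided from 13 mm up to the rim at 55 mm, tapering below that to a foot of 42 mm diameter; walls about 5 mm; about 60 g; stands upright on the bench, loose. Origin: centre of the foot's underside; z up along its axis
- stand_maple: drying stand for the maple cup, fixed to the bench: a bright steel disc 92 mm across and 12 mm high carrying a smaller flat disc of pale yellowish maple colour, 76 mm across and 4 mm thick, whose top is 16 mm above the bench. Origin: centre of the underside; z up
- stand_cherry: drying stand for the cherry cup, fixed to the bench: a bright steel disc 92 mm across and 12 mm high carrying a smaller flat disc of red-brown cherry colour, 76 mm across and 4 mm thick, whose top is 16 mm above the bench. Origin: centre of the underside; z up
- stand_walnut: drying stand for the walnut cup, fixed to the bench: a bright steel disc 92 mm across and 12 mm high carrying a smaller flat disc of very dark brown walnut colour, 76 mm across and 4 mm thick, whose top is 16 mm above the bench. Origin: centre of the underside; z up
- blank_maple: uncut turning blank of pale yellowish maple: plain solid cylinder with a flat closed top marked with a thin black cross, 56 mm diameter, 50 mm high, about 85 g, loose, upright. Not to be moved. Origin: centre of the underside; z up
- blank_cherry: uncut turning blank of red-brown cherry: plain solid cylinder with a flat closed top marked with a thin white cross, 56 mm diameter, 50 mm high, about 85 g, loose, upright. Not to be moved. Origin: centre of the underside; z up
- blank_walnut: uncut turning blank of very dark brown walnut: plain solid cylinder with a flat closed top marked with a thin white cross, 56 mm diameter, 50 mm high, about 85 g, loose, upright. Not to be moved. Origin: centre of the underside; z up
Mind the look-alikes: they are no part of the job. What is shaped like the cup_walnut but blue is not meant.

How it is judged (in metres and radians):
At the end, for the whole second after the job is handed in: each cup stands upright (within 0.1 rad) and at rest on the stand of its own wood, its axis within 12 mm of the stand's centre and its foot on the top disc (16 mm above the bench, within 5 mm); each blank is within 25 mm of where it began (horizontal distance between cup_maple and stand_maple below 0.012 m and z of cup_maple in the frame of stand_maple between 0.011 and 0.021 m and angle between each of cup_maple, cup_cherry, cup_walnut's own z axis and vertical below 0.1 rad and linear speed of each of cup_maple, cup_cherry, cup_walnut below 0.02 m/s and angular speed of each of cup_maple, cup_cherry, cup_walnut below 0.2 rad/s and distance of each of blank_maple, blank_cherry, blank_walnut from where it was at the start of the episode below 0.025 m and horizontal distance between cup_cherry and stand_cherry below 0.012 m and z of cup_cherry in the frame of stand_cherry between 0.011 and 0.021 m and horizontal distance between cup_walnut and stand_walnut below 0.012 m and z of cup_walnut in the frame of stand_walnut between 0.011 and 0.021 m); the robot touches nothing.
It fails at once if a blank is moved by more than 25 mm (distance of any of blank_maple, blank_cherry, blank_walnut from where it was at the start of the episode above 0.025 m).
It fails at once if a cup is dropped (falls free of the fingers faster than 0.6 m/s, a drop of about 18 mm) ((contact force between cup_maple and the fingers below 0.01 N and linear speed of cup_maple above 0.6 m/s) or (contact force between cup_cherry and the fingers below 0.01 N and linear speed of cup_cherry above 0.6 m/s) or (contact force between cup_walnut and the fingers below 0.01 N and linear speed of cup_walnut above 0.6 m/s)).
It fails at once if a cup is tipped over (angle between any of cup_maple, cup_cherry, cup_walnut's own z axis and vertical above 0.8 rad).
It also fails if it takes over 80 s, if anything falls off the work surface, if the arm or the gripper's body presses on something with over 40 N, if the wrist force passes 120 N, or if a joint passes its speed limit or range.

## Working session

There is one attempt and no reset: what is moved stays moved. The work goes in short steps, Python scripts to look and compute and a tool call to move; the robot and the scene stay as the last step left them, time stands still between calls to the robot, and variables do not carry over. Pictures are saved under pics/ and viewed, and the job is handed in when it is done.

Besides the shell and the picture viewer there is one more tool, called after "Call:" by a JSON object that holds its "name" and its "arguments". jog_arm: Moves the arm, as the interface text tells. Its arguments: {"type":"object","properties":{"steps":{"type":"array","items":{"type":"object","properties":{"fingers":{"type":"number"},"delta_pos":{"type":"array","items":{"type":"number"}},"turn":{"type":"number"}}}}},"required":["steps"]}

```bash
mkdir -p pics; ls
cat > h.py <<'E'
import numpy as np,cv2
from rig import *
def snap(n,f):
    im=np.asarray(capture(n)); cv2.imwrite('pics/'+f,im[:,:,::-1]); return im
E
python3 - <<'E'
from h import *
s=read_state();print({k:np.round(v,4).tolist() for k,v in s.items()})
snap('top','top0.png');snap('scene','scene0.png')
for c in ('top','scene','wrist'):print(c,camera_info(c))
E
```

```text
pics
{'time_s': 0.0, 'joint_positions': [62.4251, 30.2786, 82.1569, -0.001, 67.6881, -10.2273], 'qvel': [-0.0569, -0.0152, 0.0299, -0.0496, 0.0017, -0.0281], 'tau': [-0.0001, -44.0039, -17.659, 0.0633, 0.0583, -0.0002], 'position': [0.186, 0.596, 0.2386], 'tcp_rot': [[0.2982, -0.001, -0.9545], [0.9545, -0.0019, 0.2982], [-0.0021, -1.0, 0.0004]], 'force': [0.8148, 0.2071, 0.1339], 'moment': [0.0252, -0.0049, -0.0122], 'opening': 1.0005}
top {'fov_y': 46.162316862366936, 'cx': 257.83842496970243, 'cy': 193.65595811481842, 'k1': -0.1771963615389737, 'view': array([[-0.00911978, -0.99984389, -0.01513365,  0.01001933],
       [-0.99177439,  0.01097642, -0.1275268 ,  0.51221853],
       [ 0.12767301,  0.01384615, -0.99171966,  1.33885805],
       [ 0.        ,  0.        ,  0.        ,  1.        ]])}
scene {'fov_y': 47.036485856444685, 'cx': 257.860125273521, 'cy': 193.78736615405785, 'k1': 0.05728607652302656, 'view': array([[-0.34392251,  0.9389966 , -0.00163936,  0.16854779],
       [ 0.79333403,  0.2896364 , -0.5354735 , -0.38651892],
       [-0.50233298, -0.18546195, -0.84455044,  1.45871119],
       [ 0.        ,  0.        ,  0.        ,  1.        ]])}
wrist {'fov_y': 69.33029921345428, 'cx': 258.26704388701626, 'cy': 189.6572481595902, 'k1': -0.059012337254623744, 'tool_from_camera': array([[ 9.99999778e-01, -5.75863437e-04, -3.36003811e-04,
         4.75432005e-04],
       [ 1.68145675e-04, -2.69844739e-01,  9.62903832e-01,
        -1.43955153e-01],
       [-6.45169971e-04, -9.62903674e-01, -2.69844582e-01,
         7.24358418e-02],
       [ 0.00000000e+00,  0.00000000e+00,  0.00000000e+00,
         1.00000000e+00]])}
```

View pics/top0.png

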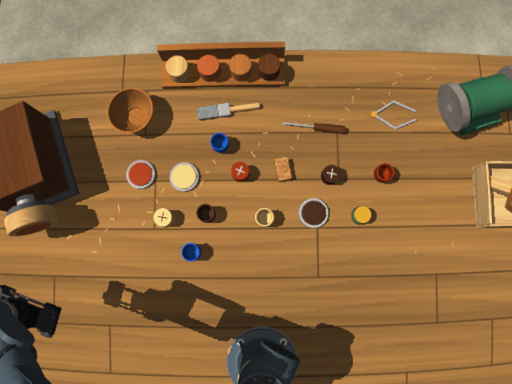

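View pics/scene0.png

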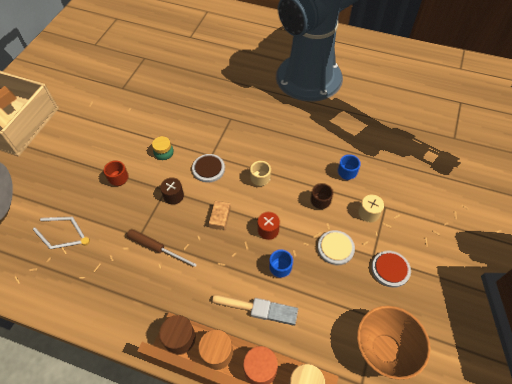

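Run:
```python
from h import *
for c in ('top','scene'):
  for w in ('maple','cherry','walnut'):
    for t in ('cup_','stand_','blank_'):
      print(c,t+w,[(np.round(d['position'],3).tolist(),round(d['confidence'],2)) for d in tip_of(t+w,c)])
```

```text
top cup_maple [([0.443, -0.008, 0.001], 0.8)]
top stand_maple [([0.576, 0.241, 0.002], 0.79)]
top blank_maple [([0.441, 0.299, -0.0], 0.89)]
top cup_cherry [([0.577, -0.38, -0.002], 0.72)]
top stand_cherry [([0.587, 0.38, 0.0], 0.76)]
top blank_cherry [([0.585, 0.063, -0.002], 0.58), ([0.442, -0.008, 0.0], 0.16)]
top cup_walnut [([0.333, 0.212, -0.0], 0.89), ([0.457, 0.164, -0.004], 0.83), ([0.674, 0.127, 0.003], 0.6)]
top stand_walnut [([0.458, -0.162, -0.002], 0.92), ([0.569, -0.213, 0.0], 0.4)]
top blank_walnut [([0.572, -0.212, -0.003], 0.56)]
scene cup_maple [([0.442, -0.015, -0.0], 0.88)]
scene stand_maple [([0.575, 0.243, -0.003], 0.71), ([0.44, -0.013, 0.0], 0.38)]
scene blank_maple [([0.446, 0.296, 0.0], 0.62)]
scene cup_cherry [([0.573, -0.384, -0.002], 0.85), ([0.584, 0.375, 0.003], 0.32)]
scene stand_cherry [([0.58, 0.376, -0.0], 0.87)]
scene blank_cherry [([0.582, 0.061, -0.002], 0.61)]
scene cup_walnut [([0.457, 0.169, 0.001], 0.91), ([0.676, 0.127, -0.004], 0.77), ([0.339, 0.21, -0.001], 0.64)]
scene stand_walnut [([0.456, -0.163, -0.001], 0.87)]
scene blank_walnut [([0.57, -0.213, 0.002], 0.57)]
```

Candidates, in top-image pixels:
- **Maple cup:** the hollow ring at (265,217). The crossed solid at (162,217) is the blank, and (362,215) is a yellow/green tin.
- **Cherry cup:** hollow red at (385,173). The crossed one at (241,172) is the blank.
- **Walnut cup:** hollow dark at (206,213). The crossed one at (331,174) is the blank, and the blue look-alikes are at (220,142) and (191,252).
- **Stands:** (184,177) maple, (141,174) cherry, (314,212) walnut.

The rack samples at the back, (177–270, 67), are not part of the job.

```bash
cat >> h.py <<'E'
from scipy.optimize import least_squares
def proj(ci,P,view=None):
    V=ci['view'] if view is None else view
    p=np.c_[P,np.ones(len(P))]@V.T; s=p[:,:2]/p[:,2:3]; r2=(s**2).sum(1,keepdims=True)
    f=192/np.tan(np.radians(ci['fov_y']/2))
    return s*(1+ci['k1']*r2)*f+[ci['cx'],ci['cy']]
a=np.linspace(0,2*np.pi,60,endpoint=False)
def ring(r,z): return np.c_[r*np.cos(a),r*np.sin(a),0*a+z]
SH={'cup_':np.r_[ring(.021,0),ring(.028,.013),ring(.028,.055)],'stand_':np.r_[ring(.046,0),ring(.046,.012),ring(.038,.016)],'blank_':np.r_[ring(.028,0),ring(.028,.05)]}
def fit(name,mask,ci,x0,view=None,dz=0):
    sh=SH[name.split('_')[0]+'_']+[0,0,dz]
    m=cv2.moments(mask.astype(np.uint8),True); c=np.array([m['m10'],m['m01']])/m['m00']
    def res(q):
        h=cv2.convexHull(proj(ci,sh+[q[0],q[1],0],view).astype(np.float32)); k=cv2.moments(h)
        return np.array([k['m10'],k['m01']])/k['m00']-c
    s=least_squares(res,x0,diff_step=1e-3)
    h=cv2.contourArea(cv2.convexHull(proj(ci,sh+[*s.x,0],view).astype(np.float32)))
    return s.x,m['m00']/h
E
python3 - <<'E'
from h import *
X={'cup_maple':(.442,-.011),'cup_cherry':(.575,-.382),'cup_walnut':(.457,.166),'stand_maple':(.576,.242),'stand_cherry':(.584,.378),'stand_walnut':(.457,-.162)}
for c in ('top','scene'):
  for n,x0 in X.items():
    for d in trace(n,c):
      if d['confidence']<.3: continue
      x,r=fit(n,d['mask'],camera_info(c),x0)
      if np.hypot(*(x-x0))<.05: print(c,n,np.round(x,4),'area ratio %.2f'%r,round(d['confidence'],2))
im=cv2.imread('pics/top0.png')[120:270,110:410];cv2.imwrite('pics/crop0.png',cv2.resize(im,None,fx=2.6,fy=2.6,interpolation=cv2.INTER_CUBIC))
E
```

```text
top cup_maple [ 0.4399 -0.0124] area ratio 0.91 0.83
top cup_cherry [ 0.5734 -0.3848] area ratio 0.85 0.76
top stand_maple [0.5734 0.2369] area ratio 1.03 0.97
top stand_cherry [0.5822 0.3784] area ratio 0.97 0.85
top stand_walnut [ 0.4549 -0.164 ] area ratio 0.99 0.87
scene cup_maple [ 0.4411 -0.0123] area ratio 0.95 0.83
scene cup_cherry [ 0.5762 -0.3809] area ratio 0.95 0.96
scene cup_walnut [0.4554 0.1652] area ratio 0.97 0.73
scene stand_maple [0.5737 0.2412] area ratio 0.98 0.9
scene stand_cherry [0.584 0.381] area ratio 0.93 0.68
scene stand_walnut [ 0.4577 -0.163 ] area ratio 0.91 0.58
```

View pics/crop0.png

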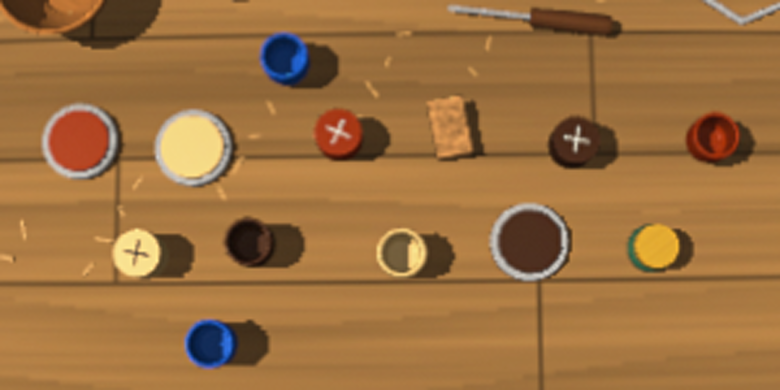

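The crop confirms it: hollow cups at crop (250,242) walnut, (402,252) maple and (713,136) cherry. The crossed ones are blanks and the blue ones are decoys. I'll go to the walnut cup at about (0.456, 0.166) first.

Call:
{"name": "jog_arm", "arguments": {"steps": [{"delta_pos": [270,-431,-80],"turn": 0,"fingers": 100},{"delta_pos": [270,-431,-80],"turn": 0,"fingers": 100},{"delta_pos": [270,-431,-80],"turn": 0,"fingers": 100},{"delta_pos": [270,-431,-80],"turn": 0,"fingers": 100},{"delta_pos": [270,-431,-80],"turn": 0,"fingers": 100},{"delta_pos": [270,-431,-80],"turn": 0,"fingers": 100},{"delta_pos": [270,-431,-80],"turn": 0,"fingers": 100},{"delta_pos": [270,-431,-80],"turn": 0,"fingers": 100},{"delta_pos": [270,-431,-80],"turn": 0,"fingers": 100},{"delta_pos": [270,-431,-80],"turn": 0,"fingers": 100},{"delta_pos": [270,-431,-80],"turn": 0,"fingers": 100},{"delta_pos": [270,-431,-80],"turn": 0,"fingers": 100},{"delta_pos": [270,-431,-80],"turn": 0,"fingers": 100},{"delta_pos": [270,-431,-80],"turn": 0,"fingers": 100},{"delta_pos": [270,-431,-80],"turn": 0,"fingers": 100},{"delta_pos": [270,-431,-80],"turn": 0,"fingers": 100},{"delta_pos": [270,-431,-80],"turn": 0,"fingers": 100},{"delta_pos": [270,-431,-80],"turn": 0,"fingers": 100}]}}

```text
time_s: 3.1
position: [0.4555, 0.1668, 0.1598]
tcp_rot: [[0.296, -0.0, -0.955], [0.955, 0.0, 0.296], [0.0, -1.0, 0.0]]
force: [0.0, -1.1, 0.2]
opening: 1.004
```

```bash
cat >> h.py <<'E'
def wview(s):
    T=np.eye(4);T[:3,:3]=s['tcp_rot'];T[:3,3]=s['position']
    return np.linalg.inv(T@camera_info('wrist')['tool_from_camera'])
def wfit(name,x0,f,dz=0):
    s=read_state(); v=wview(s); im=snap('wrist',f); ci=camera_info('wrist')
    print('tcp',np.round(s['position'],4),'force',np.round(s['force'],1),'open',np.round(s['opening'],3),'t',np.round(s['time_s'],2))
    for d in trace(name,'wrist'):
        x,r=fit(name,d['mask'],ci,x0,v,dz); print(name,'fit',np.round(x,4),'ratio %.2f'%r,'conf %.2f'%d['confidence'])
    for d in tip_of(name,'wrist'): print('tip',np.round(d['position'],4),round(d['confidence'],2))
    return im
E
python3 - <<'E'
from h import *
wfit('cup_walnut',(.456,.166),'w1.png')
E
```

```text
tcp [0.4555 0.1668 0.1598] force [ 0.  -1.1  0.2] open 1.004 t 3.1
cup_walnut fit [0.3397 0.2107] ratio 0.95 conf 0.95
cup_walnut fit [0.4561 0.1673] ratio 0.94 conf 0.75
tip [ 0.4548  0.1679 -0.0032] 0.65
tip [0.3408 0.211  0.0066] 0.56
```

View pics/w1.png

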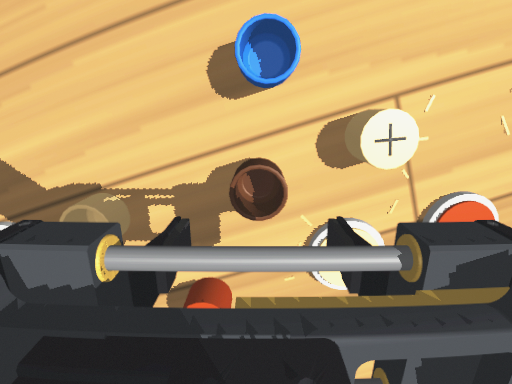

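The wrist image shows the dark hollow cup at (259,190), centred between the jaws. The blue decoy is at (268,48) and the maple blank at (390,138). Next: descend, grip and lift.

Call:
{"name": "jog_arm", "arguments": {"steps": [{"delta_pos": [0,1,-30],"turn": 0,"fingers": 100},{"delta_pos": [0,1,-60],"turn": 0,"fingers": 100},{"delta_pos": [0,1,-90],"turn": 0,"fingers": 100},{"delta_pos": [0,1,-110],"turn": 0,"fingers": 100},{"delta_pos": [0,1,-120],"turn": 0,"fingers": 100},{"delta_pos": [0,1,-126],"turn": 0,"fingers": 100},{"delta_pos": [0,1,-126],"turn": 0,"fingers": 100},{"delta_pos": [0,1,-126],"turn": 0,"fingers": 60},{"delta_pos": [0,1,-126],"turn": 0,"fingers": 55},{"delta_pos": [0,1,-126],"turn": 0,"fingers": 50},{"delta_pos": [0,1,-126],"turn": 0,"fingers": 40},{"delta_pos": [0,1,-126],"turn": 0,"fingers": 40},{"delta_pos": [0,1,-126],"turn": 0,"fingers": 40},{"delta_pos": [0,1,-126],"turn": 0,"fingers": 40},{"delta_pos": [0,1,-126],"turn": 0,"fingers": 40}]}}

```text
time_s: 4.5
position: [0.4567, 0.1666, 0.0341]
tcp_rot: [[0.298, 0.001, -0.954], [0.954, 0.0, 0.298], [0.0, -1.0, -0.001]]
force: [-0.1, -1.1, 6.2]
opening: 0.643
```

Call:
{"name": "jog_arm", "arguments": {"steps": [{"delta_pos": [0,0,10],"turn": 0,"fingers": 40},{"delta_pos": [0,0,25],"turn": 0,"fingers": 40},{"delta_pos": [0,0,50],"turn": 0,"fingers": 40},{"delta_pos": [0,0,75],"turn": 0,"fingers": 40},{"delta_pos": [0,0,100],"turn": 0,"fingers": 40},{"delta_pos": [0,-15,110],"turn": 0,"fingers": 40},{"delta_pos": [0,-40,110],"turn": 0,"fingers": 40},{"delta_pos": [0,-70,110],"turn": 0,"fingers": 40},{"delta_pos": [0,-100,110],"turn": 0,"fingers": 40},{"delta_pos": [0,-130,110],"turn": 0,"fingers": 40},{"delta_pos": [0,-160,110],"turn": 0,"fingers": 40},{"delta_pos": [0,-190,110],"turn": 0,"fingers": 40},{"delta_pos": [0,-220,110],"turn": 0,"fingers": 40},{"delta_pos": [0,-250,110],"turn": 0,"fingers": 40},{"delta_pos": [0,-280,110],"turn": 0,"fingers": 40},{"delta_pos": [0,-305,110],"turn": 0,"fingers": 40},{"delta_pos": [0,-320,110],"turn": 0,"fingers": 40},{"delta_pos": [0,-330,110],"turn": 0,"fingers": 40},{"delta_pos": [0,-330,110],"turn": 0,"fingers": 40},{"delta_pos": [0,-330,110],"turn": 0,"fingers": 40}]}}

```text
time_s: 6.17
position: [0.4559, -0.1631, 0.1436]
tcp_rot: [[0.299, -0.001, -0.954], [0.954, 0.001, 0.299], [0.001, -1.0, 0.001]]
force: [-0.4, -0.3, -1.5]
opening: 0.646
```

Run:
```python
from h import *
wfit('stand_walnut',(.456,-.163),'w2.png')
p=read_state()['position']
ci=camera_info('wrist')
for d in trace('cup_walnut','wrist'):
    print('cup in grip',np.round(fit('cup_walnut',d['mask'],ci,p[:2],wview(read_state()),p[2]-.034)[0]-p[:2],4),d['confidence'])
```

```text
tcp [ 0.4559 -0.1631  0.1436] force [-0.4 -0.3 -1.5] open 0.646 t 6.17
stand_walnut fit [ 0.4438 -0.1579] ratio 0.60 conf 0.66
tip [ 0.4532 -0.1609 -0.0028] 0.62
cup in grip [-0.0052  0.0019] 0.82
```

View pics/w2.png

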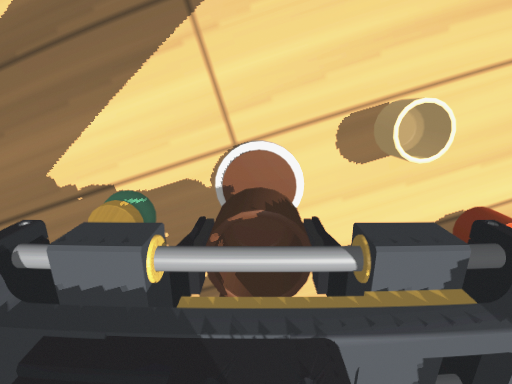

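The cup is gripped at (260,245) with the walnut stand below it at (260,180). Lowering.

Call:
{"name": "jog_arm", "arguments": {"steps": [{"delta_pos": [0,0,-20],"turn": 0,"fingers": 40},{"delta_pos": [0,0,-45],"turn": 0,"fingers": 40},{"delta_pos": [0,0,-65],"turn": 0,"fingers": 40},{"delta_pos": [0,0,-80],"turn": 0,"fingers": 40},{"delta_pos": [0,0,-87],"turn": 0,"fingers": 40},{"delta_pos": [0,0,-90],"turn": 0,"fingers": 40},{"delta_pos": [0,0,-92],"turn": 0,"fingers": 40},{"delta_pos": [0,0,-93],"turn": 0,"fingers": 40},{"delta_pos": [0,0,-93],"turn": 0,"fingers": 40},{"delta_pos": [0,0,-93],"turn": 0,"fingers": 40}]}}

```text
time_s: 7.2
position: [0.4568, -0.1637, 0.0513]
tcp_rot: [[0.298, 0.001, -0.955], [0.955, -0.001, 0.298], [-0.0, -1.0, -0.001]]
force: [0.3, 0.4, -1.1]
opening: 0.641
```

Call:
{"name": "jog_arm", "arguments": {"steps": [{"delta_pos": [0,0,-1],"turn": 0,"fingers": 40},{"delta_pos": [0,0,-1],"turn": 0,"fingers": 40},{"delta_pos": [0,0,-1],"turn": 0,"fingers": 40}]}}

```text
time_s: 7.45
position: [0.4568, -0.1637, 0.0501]
tcp_rot: [[0.298, 0.001, -0.954], [0.954, -0.001, 0.298], [-0.0, -1.0, -0.001]]
force: [-0.3, 0.2, 3.6]
opening: 0.642
```

Run:
```python
from h import *
snap('scene','s1.png'); im=snap('top','t1.png')
a=cv2.imread('pics/s1.png')[120:220,150:300];b=cv2.imread('pics/t1.png')[160:260,260:410]
cv2.imwrite('pics/c1.png',np.vstack([cv2.resize(x,None,fx=3,fy=3) for x in (a,b)]))
```

```text
(no output)
```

View pics/c1.png

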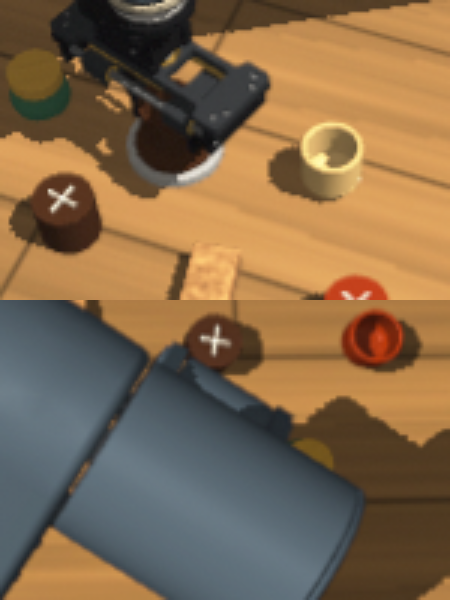

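Contact is about 3.6 N at z=0.050, so the cup is seated on the stand. Releasing and retracting.

Call:
{"name": "jog_arm", "arguments": {"steps": [{"delta_pos": [0,0,0],"turn": 0,"fingers": 75},{"delta_pos": [0,0,0],"turn": 0,"fingers": 85},{"delta_pos": [0,0,0],"turn": 0,"fingers": 95},{"delta_pos": [0,0,0],"turn": 0,"fingers": 95},{"delta_pos": [0,0,0],"turn": 0,"fingers": 95},{"delta_pos": [0,0,10],"turn": 0,"fingers": 95},{"delta_pos": [0,0,30],"turn": 0,"fingers": 100},{"delta_pos": [0,0,60],"turn": 0,"fingers": 100},{"delta_pos": [0,0,90],"turn": 0,"fingers": 100},{"delta_pos": [0,0,110],"turn": 0,"fingers": 100},{"delta_pos": [0,0,110],"turn": 0,"fingers": 100},{"delta_pos": [0,0,110],"turn": 0,"fingers": 100}]}}

```text
time_s: 8.55
position: [0.4569, -0.1637, 0.161]
tcp_rot: [[0.298, 0.003, -0.955], [0.955, -0.002, 0.298], [-0.001, -1.0, -0.003]]
force: [0.3, -0.1, 0.8]
opening: 0.997
```

Run:
```python
from h import *
wfit('stand_walnut',(.456,-.163),'w3.png')
s=read_state();ci=camera_info('wrist')
for d in trace('cup_walnut','wrist'): print(fit('cup_walnut',d['mask'],ci,(.456,-.163),wview(s),.016),d['confidence'])
```

```text
tcp [ 0.4569 -0.1637  0.161 ] force [ 0.3 -0.1  0.8] open 0.997 t 8.55
stand_walnut fit [ 0.4413 -0.1558] ratio 0.41 conf 0.60
tip [0.5858 0.0617 0.0011] 0.67
(array([ 0.45366083, -0.16166802]), 0.9518066708423152) 0.7
```

View pics/w3.png

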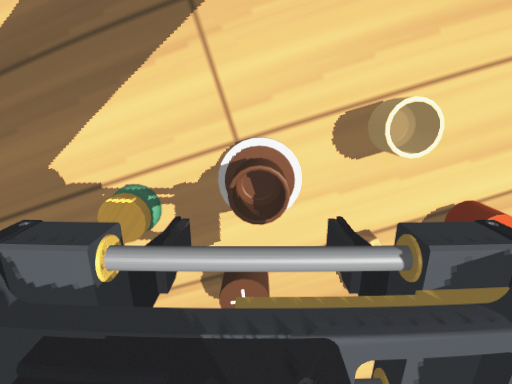

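The cup stands in the middle of the walnut stand, at (259,185). Maple cup next.

Call:
{"name": "jog_arm", "arguments": {"steps": [{"delta_pos": [-15,151,0],"turn": 0,"fingers": 100},{"delta_pos": [-15,151,0],"turn": 0,"fingers": 100},{"delta_pos": [-15,151,0],"turn": 0,"fingers": 100},{"delta_pos": [-15,151,0],"turn": 0,"fingers": 100},{"delta_pos": [-15,151,0],"turn": 0,"fingers": 100},{"delta_pos": [-15,151,0],"turn": 0,"fingers": 100},{"delta_pos": [-15,151,0],"turn": 0,"fingers": 100}]}}

```text
time_s: 9.33
position: [0.4416, -0.0128, 0.159]
tcp_rot: [[0.298, -0.001, -0.955], [0.955, -0.0, 0.298], [-0.0, -1.0, 0.001]]
force: [-0.1, -1.2, -0.4]
opening: 1.0
```

Run:
```python
from h import *
wfit('cup_maple',(.441,-.012),'w4.png')
```

```text
tcp [ 0.4416 -0.0128  0.159 ] force [-0.1 -1.2 -0.4] open 1.0 t 9.33
cup_maple fit [ 0.4416 -0.0109] ratio 0.96 conf 0.96
cup_maple fit [ 0.4274 -0.1331] ratio 0.51 conf 0.19
tip [ 0.4428 -0.0135 -0.0005] 0.77
tip [5.839e-01 6.190e-02 2.000e-04] 0.26
```

View pics/w4.png

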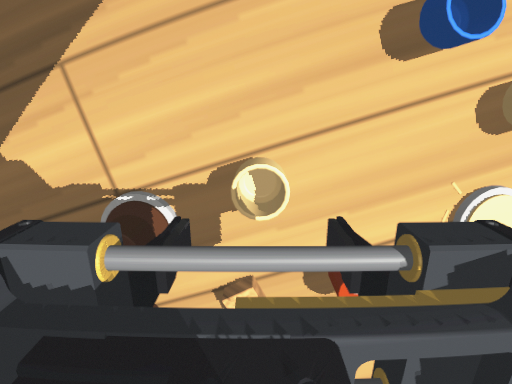

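The hollow pale cup is at (261,190), centred between the jaws.

Call:
{"name": "jog_arm", "arguments": {"steps": [{"delta_pos": [0,0,-30],"turn": 0,"fingers": 100},{"delta_pos": [0,0,-60],"turn": 0,"fingers": 100},{"delta_pos": [0,0,-90],"turn": 0,"fingers": 100},{"delta_pos": [0,0,-110],"turn": 0,"fingers": 100},{"delta_pos": [0,0,-120],"turn": 0,"fingers": 100},{"delta_pos": [0,0,-126],"turn": 0,"fingers": 100},{"delta_pos": [0,0,-126],"turn": 0,"fingers": 100},{"delta_pos": [0,0,-126],"turn": 0,"fingers": 60},{"delta_pos": [0,0,-126],"turn": 0,"fingers": 55},{"delta_pos": [0,0,-126],"turn": 0,"fingers": 50},{"delta_pos": [0,0,-126],"turn": 0,"fingers": 40},{"delta_pos": [0,0,-126],"turn": 0,"fingers": 40},{"delta_pos": [0,0,-126],"turn": 0,"fingers": 40},{"delta_pos": [0,0,-126],"turn": 0,"fingers": 40},{"delta_pos": [0,0,-126],"turn": 0,"fingers": 40}]}}

```text
time_s: 10.73
position: [0.4416, -0.0124, 0.034]
tcp_rot: [[0.298, 0.001, -0.954], [0.954, -0.0, 0.298], [0.0, -1.0, -0.001]]
force: [-0.6, -0.4, 6.2]
opening: 0.634
```

Call:
{"name": "jog_arm", "arguments": {"steps": [{"delta_pos": [0,0,10],"turn": 0,"fingers": 40},{"delta_pos": [0,0,25],"turn": 0,"fingers": 40},{"delta_pos": [0,0,50],"turn": 0,"fingers": 40},{"delta_pos": [0,0,75],"turn": 0,"fingers": 40},{"delta_pos": [0,0,100],"turn": 0,"fingers": 40},{"delta_pos": [7,13,110],"turn": 0,"fingers": 40},{"delta_pos": [20,38,110],"turn": 0,"fingers": 40},{"delta_pos": [35,66,110],"turn": 0,"fingers": 40},{"delta_pos": [50,95,110],"turn": 0,"fingers": 40},{"delta_pos": [65,123,110],"turn": 0,"fingers": 40},{"delta_pos": [80,152,110],"turn": 0,"fingers": 40},{"delta_pos": [95,180,110],"turn": 0,"fingers": 40},{"delta_pos": [110,208,110],"turn": 0,"fingers": 40},{"delta_pos": [122,231,110],"turn": 0,"fingers": 40},{"delta_pos": [130,246,110],"turn": 0,"fingers": 40},{"delta_pos": [133,252,110],"turn": 0,"fingers": 40},{"delta_pos": [133,252,110],"turn": 0,"fingers": 40},{"delta_pos": [133,252,110],"turn": 0,"fingers": 40}]}}

```text
time_s: 12.23
position: [0.5732, 0.239, 0.1429]
tcp_rot: [[0.298, -0.002, -0.955], [0.955, -0.001, 0.298], [-0.002, -1.0, 0.002]]
force: [0.3, -0.3, -0.0]
opening: 0.634
```

Run:
```python
from h import *
wfit('stand_maple',(.574,.240),'w5.png')
```

```text
tcp [0.5732 0.239  0.1429] force [ 0.3 -0.3 -0. ] open 0.634 t 12.23
stand_maple fit [0.5621 0.2456] ratio 0.63 conf 0.86
tip [ 0.575   0.2397 -0.0026] 0.55
```

View pics/w5.png

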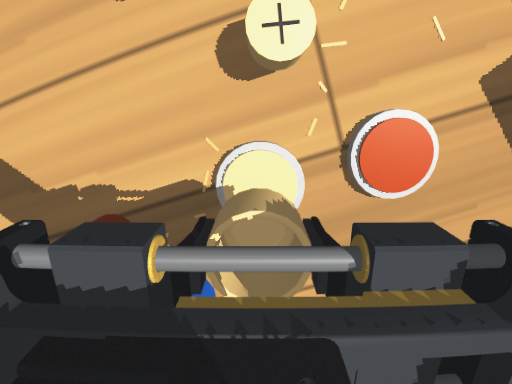

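The maple stand is at (260,180), under the held cup. Lowering.

Call:
{"name": "jog_arm", "arguments": {"steps": [{"delta_pos": [0,0,-20],"turn": 0,"fingers": 40},{"delta_pos": [0,0,-45],"turn": 0,"fingers": 40},{"delta_pos": [0,0,-65],"turn": 0,"fingers": 40},{"delta_pos": [0,0,-80],"turn": 0,"fingers": 40},{"delta_pos": [0,0,-87],"turn": 0,"fingers": 40},{"delta_pos": [0,0,-90],"turn": 0,"fingers": 40},{"delta_pos": [0,0,-92],"turn": 0,"fingers": 40},{"delta_pos": [0,0,-93],"turn": 0,"fingers": 40},{"delta_pos": [0,0,-94],"turn": 0,"fingers": 40},{"delta_pos": [0,0,-94],"turn": 0,"fingers": 40},{"delta_pos": [0,0,-94],"turn": 0,"fingers": 40}]}}

```text
time_s: 13.3
position: [0.5748, 0.2397, 0.0503]
tcp_rot: [[0.298, 0.001, -0.955], [0.955, 0.0, 0.298], [0.001, -1.0, -0.001]]
force: [1.0, 0.3, -0.4]
opening: 0.634
```

Call:
{"name": "jog_arm", "arguments": {"steps": [{"delta_pos": [0,0,-0.5],"turn": 0,"fingers": 40},{"delta_pos": [0,0,-0.5],"turn": 0,"fingers": 40},{"delta_pos": [0,0,-0.5],"turn": 0,"fingers": 75},{"delta_pos": [0,0,-0.5],"turn": 0,"fingers": 85},{"delta_pos": [0,0,0],"turn": 0,"fingers": 95},{"delta_pos": [0,0,0],"turn": 0,"fingers": 95},{"delta_pos": [0,0,0],"turn": 0,"fingers": 95},{"delta_pos": [0,0,10],"turn": 0,"fingers": 95},{"delta_pos": [0,0,30],"turn": 0,"fingers": 100},{"delta_pos": [0,0,60],"turn": 0,"fingers": 100},{"delta_pos": [0,0,90],"turn": 0,"fingers": 100},{"delta_pos": [0,0,110],"turn": 0,"fingers": 100},{"delta_pos": [0,0,110],"turn": 0,"fingers": 100},{"delta_pos": [0,0,110],"turn": 0,"fingers": 100}]}}

```text
time_s: 14.47
position: [0.5752, 0.2398, 0.1616]
tcp_rot: [[0.298, 0.004, -0.955], [0.955, 0.001, 0.298], [0.002, -1.0, -0.003]]
force: [-0.7, 0.0, -0.3]
opening: 0.998
```

Run:
```python
from h import *
s=read_state();snap('wrist','w6.png');ci=camera_info('wrist')
for d in trace('cup_maple','wrist'): print(fit('cup_maple',d['mask'],ci,(.574,.24),wview(s),.016),d['confidence'])
```

```text
(array([0.57450987, 0.24025461]), 0.9709608023893797) 0.74
```

View pics/w6.png

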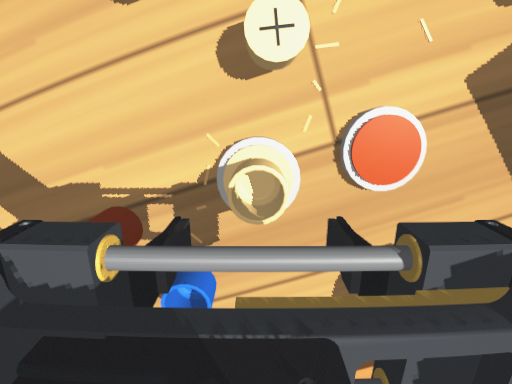

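The maple cup stands on its stand at (258,185). Now to the cherry cup.

Call:
{"name": "jog_arm", "arguments": {"steps": [{"delta_pos": [1,-622,0],"turn": 0,"fingers": 100},{"delta_pos": [1,-622,0],"turn": 0,"fingers": 100},{"delta_pos": [1,-622,0],"turn": 0,"fingers": 100},{"delta_pos": [1,-622,0],"turn": 0,"fingers": 100},{"delta_pos": [1,-622,0],"turn": 0,"fingers": 100},{"delta_pos": [1,-622,0],"turn": 0,"fingers": 100},{"delta_pos": [1,-622,0],"turn": 0,"fingers": 100},{"delta_pos": [1,-622,0],"turn": 0,"fingers": 100},{"delta_pos": [1,-622,0],"turn": 0,"fingers": 100},{"delta_pos": [1,-622,0],"turn": 0,"fingers": 100},{"delta_pos": [1,-622,0],"turn": 0,"fingers": 100},{"delta_pos": [1,-622,0],"turn": 0,"fingers": 100},{"delta_pos": [1,-622,0],"turn": 0,"fingers": 100},{"delta_pos": [1,-622,0],"turn": 0,"fingers": 100},{"delta_pos": [1,-622,0],"turn": 0,"fingers": 100},{"delta_pos": [1,-622,0],"turn": 0,"fingers": 100},{"delta_pos": [1,-622,0],"turn": 0,"fingers": 100},{"delta_pos": [1,-622,0],"turn": 0,"fingers": 100},{"delta_pos": [1,-622,0],"turn": 0,"fingers": 100},{"delta_pos": [1,-622,0],"turn": 0,"fingers": 100}]}}

```text
time_s: 16.23
position: [0.5753, -0.3803, 0.1589]
tcp_rot: [[0.296, -0.001, -0.955], [0.955, 0.002, 0.296], [0.001, -1.0, 0.002]]
force: [0.3, 0.8, 0.1]
opening: 1.001
```

Run:
```python
from h import *
wfit('cup_cherry',(.575,-.382),'w7.png')
```

```text
tcp [ 0.5753 -0.3803  0.1589] force [0.3 0.8 0.1] open 1.001 t 16.23
cup_cherry fit [ 0.5758 -0.3814] ratio 0.96 conf 0.98
tip [ 0.5752 -0.3808 -0.0008] 0.73
tip [ 0.4551 -0.1602 -0.003 ] 0.29
```

View pics/w7.png

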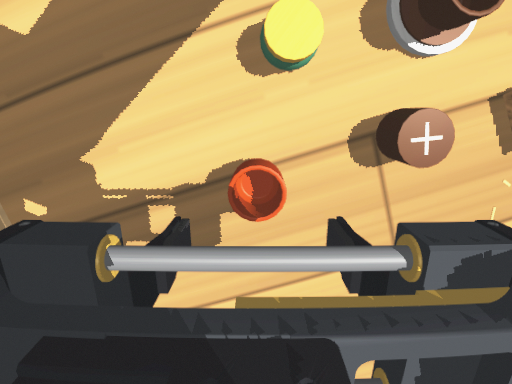

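The hollow red cup is centred at (258,190). Grasping.

Call:
{"name": "jog_arm", "arguments": {"steps": [{"delta_pos": [0,0,-30],"turn": 0,"fingers": 100},{"delta_pos": [0,0,-60],"turn": 0,"fingers": 100},{"delta_pos": [0,0,-90],"turn": 0,"fingers": 100},{"delta_pos": [0,0,-110],"turn": 0,"fingers": 100},{"delta_pos": [0,0,-120],"turn": 0,"fingers": 100},{"delta_pos": [0,0,-126],"turn": 0,"fingers": 100},{"delta_pos": [0,0,-126],"turn": 0,"fingers": 100},{"delta_pos": [0,0,-126],"turn": 0,"fingers": 60},{"delta_pos": [0,0,-126],"turn": 0,"fingers": 55},{"delta_pos": [0,0,-126],"turn": 0,"fingers": 50},{"delta_pos": [0,0,-126],"turn": 0,"fingers": 40},{"delta_pos": [0,0,-126],"turn": 0,"fingers": 40},{"delta_pos": [0,0,-126],"turn": 0,"fingers": 40},{"delta_pos": [0,0,-126],"turn": 0,"fingers": 40},{"delta_pos": [0,0,-126],"turn": 0,"fingers": 40}]}}

```text
time_s: 17.63
position: [0.5756, -0.3826, 0.0343]
tcp_rot: [[0.298, 0.001, -0.954], [0.954, -0.0, 0.298], [-0.0, -1.0, -0.001]]
force: [-0.6, 0.2, 4.0]
opening: 0.642
```

Call:
{"name": "jog_arm", "arguments": {"steps": [{"delta_pos": [0,0,10],"turn": 0,"fingers": 40},{"delta_pos": [0,0,25],"turn": 0,"fingers": 40},{"delta_pos": [0,0,50],"turn": 0,"fingers": 40},{"delta_pos": [0,0,75],"turn": 0,"fingers": 40},{"delta_pos": [0,0,100],"turn": 0,"fingers": 40},{"delta_pos": [0,10,115],"turn": 0,"fingers": 40},{"delta_pos": [0,30,126],"turn": 0,"fingers": 40},{"delta_pos": [0,60,126],"turn": 0,"fingers": 40},{"delta_pos": [0,90,126],"turn": 0,"fingers": 40},{"delta_pos": [0,120,126],"turn": 0,"fingers": 40},{"delta_pos": [0,150,126],"turn": 0,"fingers": 40},{"delta_pos": [0,180,126],"turn": 0,"fingers": 40},{"delta_pos": [0,210,126],"turn": 0,"fingers": 40},{"delta_pos": [0,240,126],"turn": 0,"fingers": 40},{"delta_pos": [0,270,126],"turn": 0,"fingers": 40},{"delta_pos": [0,300,126],"turn": 0,"fingers": 40},{"delta_pos": [0,330,126],"turn": 0,"fingers": 40},{"delta_pos": [0,355,126],"turn": 0,"fingers": 40},{"delta_pos": [0,375,126],"turn": 0,"fingers": 40},{"delta_pos": [0,382,126],"turn": 0,"fingers": 40}]}}

```text
time_s: 19.3
position: [0.5741, 0.0031, 0.16]
tcp_rot: [[0.295, -0.001, -0.955], [0.955, 0.001, 0.295], [0.001, -1.0, 0.001]]
force: [-0.7, 0.6, -1.3]
opening: 0.649
```

Call:
{"name": "jog_arm", "arguments": {"steps": [{"delta_pos": [0,10,0],"turn": 0,"fingers": 40},{"delta_pos": [0,30,0],"turn": 0,"fingers": 40},{"delta_pos": [1,60,0],"turn": 0,"fingers": 40},{"delta_pos": [2,90,0],"turn": 0,"fingers": 40},{"delta_pos": [3,120,0],"turn": 0,"fingers": 40},{"delta_pos": [3,150,0],"turn": 0,"fingers": 40},{"delta_pos": [4,180,0],"turn": 0,"fingers": 40},{"delta_pos": [5,210,0],"turn": 0,"fingers": 40},{"delta_pos": [5,240,0],"turn": 0,"fingers": 40},{"delta_pos": [6,270,0],"turn": 0,"fingers": 40},{"delta_pos": [7,300,0],"turn": 0,"fingers": 40},{"delta_pos": [7,330,0],"turn": 0,"fingers": 40},{"delta_pos": [8,355,0],"turn": 0,"fingers": 40},{"delta_pos": [8,370,0],"turn": 0,"fingers": 40},{"delta_pos": [8,379,0],"turn": 0,"fingers": 40},{"delta_pos": [8,379,0],"turn": 0,"fingers": 40},{"delta_pos": [8,379,0],"turn": 0,"fingers": 40},{"delta_pos": [8,379,0],"turn": 0,"fingers": 40}]}}

```text
time_s: 20.8
position: [0.5834, 0.3768, 0.1594]
tcp_rot: [[0.3, -0.001, -0.954], [0.954, -0.001, 0.3], [-0.001, -1.0, 0.0]]
force: [0.4, 0.6, -0.3]
opening: 0.641
```

Run:
```python
from h import *
wfit('stand_cherry',(.583,.379),'w8.png')
```

```text
tcp [0.5834 0.3768 0.1594] force [ 0.4  0.6 -0.3] open 0.641 t 20.8
stand_cherry fit [0.5738 0.3852] ratio 0.70 conf 0.90
tip [0.5847 0.3784 0.0022] 0.92
```

View pics/w8.png

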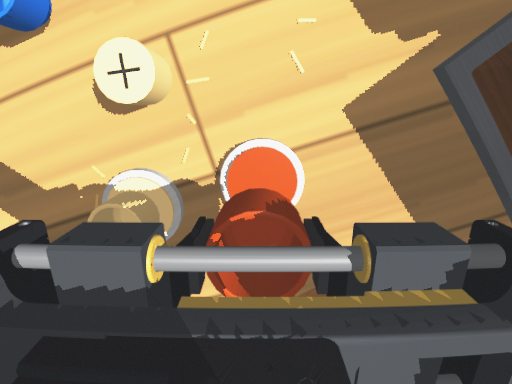

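The cherry stand is at (262,178), under the held cup. Lowering by 110 mm.

Call:
{"name": "jog_arm", "arguments": {"steps": [{"delta_pos": [0,0,-20],"turn": 0,"fingers": 40},{"delta_pos": [0,0,-45],"turn": 0,"fingers": 40},{"delta_pos": [0,0,-70],"turn": 0,"fingers": 40},{"delta_pos": [0,0,-88],"turn": 0,"fingers": 40},{"delta_pos": [0,0,-98],"turn": 0,"fingers": 40},{"delta_pos": [0,0,-104],"turn": 0,"fingers": 40},{"delta_pos": [0,0,-107],"turn": 0,"fingers": 40},{"delta_pos": [0,0,-109],"turn": 0,"fingers": 40},{"delta_pos": [0,0,-110],"turn": 0,"fingers": 40},{"delta_pos": [0,0,-110],"turn": 0,"fingers": 40},{"delta_pos": [0,0,-110],"turn": 0,"fingers": 40}]}}

```text
time_s: 21.87
position: [0.5839, 0.3789, 0.0506]
tcp_rot: [[0.298, 0.002, -0.955], [0.955, 0.001, 0.298], [0.001, -1.0, -0.001]]
force: [0.6, 0.0, -0.6]
opening: 0.647
```

Call:
{"name": "jog_arm", "arguments": {"steps": [{"delta_pos": [0,0,-0.5],"turn": 0,"fingers": 40},{"delta_pos": [0,0,-0.5],"turn": 0,"fingers": 40},{"delta_pos": [0,0,-0.5],"turn": 0,"fingers": 75},{"delta_pos": [0,0,-0.5],"turn": 0,"fingers": 85},{"delta_pos": [0,0,0],"turn": 0,"fingers": 95},{"delta_pos": [0,0,0],"turn": 0,"fingers": 95},{"delta_pos": [0,0,0],"turn": 0,"fingers": 95},{"delta_pos": [0,0,10],"turn": 0,"fingers": 95},{"delta_pos": [0,0,30],"turn": 0,"fingers": 100},{"delta_pos": [0,0,60],"turn": 0,"fingers": 100},{"delta_pos": [0,0,90],"turn": 0,"fingers": 100},{"delta_pos": [0,0,110],"turn": 0,"fingers": 100},{"delta_pos": [0,0,120],"turn": 0,"fingers": 100},{"delta_pos": [0,0,120],"turn": 0,"fingers": 100}]}}

```text
time_s: 23.03
position: [0.585, 0.3794, 0.1733]
tcp_rot: [[0.298, 0.006, -0.955], [0.955, 0.003, 0.298], [0.004, -1.0, -0.005]]
force: [0.9, 0.3, -0.6]
opening: 1.001
```

Run:
```python
from h import *
s=read_state();snap('wrist','w9.png');ci=camera_info('wrist')
for d in trace('cup_cherry','wrist'): print(fit('cup_cherry',d['mask'],ci,(.583,.379),wview(s),.016),d['confidence'])
```

```text
(array([0.58391181, 0.37948171]), 0.9703768333698144) 0.7
(array([0.5567716 , 0.27859452]), 0.6777708805346748) 0.27
```

View pics/w9.png

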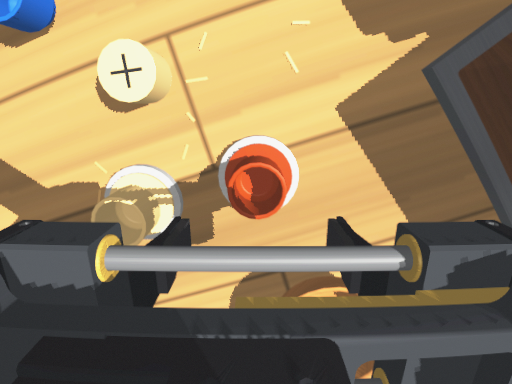

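All three are placed. I'll back off to the start area for a clear check from the top and scene cameras.

Call:
{"name": "jog_arm", "arguments": {"steps": [{"delta_pos": [0,0,35],"turn": 0,"fingers": 100},{"delta_pos": [0,0,70],"turn": 0,"fingers": 100},{"delta_pos": [-397,218,70],"turn": 0,"fingers": 100},{"delta_pos": [-397,218,70],"turn": 0,"fingers": 100},{"delta_pos": [-397,218,70],"turn": 0,"fingers": 100},{"delta_pos": [-397,218,70],"turn": 0,"fingers": 100},{"delta_pos": [-397,218,70],"turn": 0,"fingers": 100},{"delta_pos": [-397,218,70],"turn": 0,"fingers": 100},{"delta_pos": [-397,218,70],"turn": 0,"fingers": 100},{"delta_pos": [-397,218,70],"turn": 0,"fingers": 100},{"delta_pos": [-397,218,70],"turn": 0,"fingers": 100},{"delta_pos": [-397,218,70],"turn": 0,"fingers": 100},{"delta_pos": [-397,218,70],"turn": 0,"fingers": 100},{"delta_pos": [-397,218,70],"turn": 0,"fingers": 100},{"delta_pos": [-397,218,70],"turn": 0,"fingers": 100},{"delta_pos": [-397,218,70],"turn": 0,"fingers": 100},{"delta_pos": [-397,218,70],"turn": 0,"fingers": 100},{"delta_pos": [-397,218,70],"turn": 0,"fingers": 100}]}}

```text
time_s: 24.63
position: [0.1878, 0.5957, 0.2389]
tcp_rot: [[0.3, -0.0, -0.954], [0.954, -0.001, 0.3], [-0.001, -1.0, -0.0]]
force: [0.3, -0.9, -0.4]
opening: 1.004
```

Run:
```python
from h import *
snap('top','t9.png');snap('scene','s9.png')
S={'maple':(.574,.240),'cherry':(.583,.379),'walnut':(.4565,-.163)}
for c in ('top','scene'):
  for w,x0 in S.items():
    for d in trace('cup_'+w,c)[:2]:
      x,r=fit('cup_',d['mask'],camera_info(c),x0,None,.016); print(c,w,'offset',np.round(x-x0,4),'%.2f'%r,round(d['confidence'],2))
    for d in tip_of('blank_'+w,c)[:1]: print('  blank',np.round(d['position'],3))
a=cv2.imread('pics/t9.png')[130:270,110:410];b=cv2.imread('pics/s9.png')[120:300,100:430]
cv2.imwrite('pics/c9.png',np.vstack([cv2.resize(a,(600,280)),cv2.resize(b,(600,310))]))
```

```text
top maple offset [-0.0001 -0.0032] 0.97 0.68
  blank [ 0.441  0.297 -0.004]
top cherry offset [-0.1423 -0.0896] 1.02 0.55
top cherry offset [-0.0005 -0.0031] 0.99 0.51
  blank [ 0.583  0.065 -0.001]
top walnut offset [-0.121   0.3692] 1.08 0.8
top walnut offset [-0.0012 -0.0024] 0.96 0.54
  blank [ 0.568 -0.216 -0.002]
scene maple offset [-0.0008  0.0011] 0.91 0.67
  blank [0.445 0.298 0.002]
scene cherry offset [ 0.0013 -0.0002] 0.97 0.75
  blank [ 0.584  0.062 -0.003]
scene walnut offset [-0.1066  0.3746] 0.95 0.92
scene walnut offset [0.2248 0.2891] 0.95 0.69
  blank [ 0.569 -0.216  0.002]
```

View pics/c9.png

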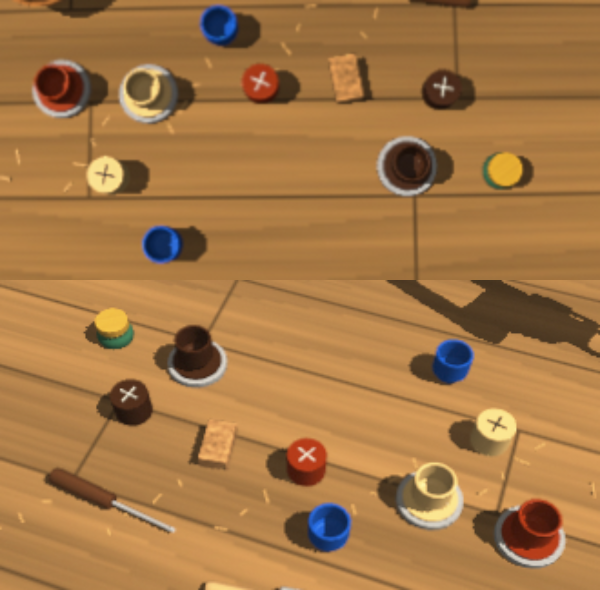

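All three cups stand upright and centred on their own stands (crop (58,85) cherry, (147,90) maple, (408,163) walnut). The blanks haven't moved, and the arm is clear.

```bash
python3 -c "
from rig import *
print(hand_in())"
```

```text
the job is handed in; nothing more can be done
None
```

All three cups now stand upright on the stands of their own wood, and I handed the job in after about 25 s of the 80 s allowed. I gripped each cup by its straight side, lowered it until it rested on or just above the stand, and released it. The arm then moved clear.

- **Cup positions:** in the final checks, each cup sat within about 3 mm of its stand's centre, against the 12 mm allowed. The top camera showed this for all three cups. The scene camera agreed for maple and cherry, to within about 1.5 mm.
- **Blanks:** all three blanks were found within about 4 mm of where they began, against the 25 mm allowed. That difference is within measurement noise.
- **Checks that disagreed:**
  - In the last scene view, the network reported only the blue look-alikes for the walnut cup. That cup's position rests on the top camera, a wrist-camera fit about 3 mm off, and the picture itself.
  - Wrist-camera fits of the stands were off because the held cup or the gripper hid part of them, so I did not use them.
- **Contact force:** the walnut cup showed a clear contact force before release (3.6 N). The maple and cherry cups showed none at the last reading, so I lowered them another 0.5 mm and released them without a new reading. Any drop would have been under about 1 mm.

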